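# Key on the sample mill and hold its jar down on the drive

### The arm

A 6-joint arm with a two-finger parallel gripper is mounted at the origin on the work surface. World frame = base frame: x ahead of the robot, y to its left, z up, the work surface at z = 0. Lengths are in m, angles in rad, forces in N, time in s.
With the tool pointing down it reaches from about 0.225 to 0.875 m from the base axis. Payload 3.4 kg.
Tool frame: the origin (TCP) lies at the very end of the fingers, on their centre line; the grasp point (between the pads) lies 19 mm behind it; x points along the fingers, y is the direction in which the jaws open and shut, and the axes are right-handed (so a half turn about x gives the same grasp; the last joint's range is limited). The gripper opens to 85 mm and grips with 20 to 120 N. Pads are 22 mm wide; open, the fingers measure 114 mm over their backs; the gripper's body (76 mm by 85 mm) begins 54 mm behind the grasp point. The pads swing forward as they close: fully open they stand 13 mm farther back than shut.
Start: joints at [1.012, 0.276, 1.505, -0, 1.361, -0.121], TCP at [0.244, 0.521, 0.209] pointing down, gripper open.
Joint ranges: [-2.89, 2.89], [-0.75, 2.08], [0.22, 2.7], [-1.18, 4.32], [0.11, 2.71], [-2.7, 2.7]. Speed limits (rad/s): [2.57, 2.57, 3.14, 3.14, 3.14, 3.14].

### API

Orientations are given as a unit quaternion [w, x, y, z].
In Python, from workcell import ctrl, get_image, job_done, recognise gives the robot as it stands.
- The arm moves only by the shell command python3 -m handwheel 'ROWS' [OPENING] [FORCE]. ROWS is JSON, a list of rows, each a list of 4 numbers: the shift along the tool's x, y, z in m, then the turn about the tool's x in rad. A call has exactly 5 rows; each row shifts and turns the commanded pose from where the row before left it, along the tool's axes as they then stand; what a row does not reach is not made up. A row lasts 1/10 s, in which the tool goes at most 50 mm and 8.59 degrees, less where a joint would pass 70% of its speed; a pose out of reach is approached as far as the arm can. A call with a gripper value outside its range is refused whole. OPENING is the closure, from 0 (fully open) to 1 (shut), set as the call begins (- or left out, the last holds). The fingers move at their own pace and stop on an object; FORCE is the grip in N (left out, the last holds). Time passes only in rows, so rows that do not move let the fingers close, or fill a call up. It gives the time, the measured TCP pose, the force and the opening at its end, in the units of the state.
- ctrl.observe(): the state, without advancing time (a new reading comes with each control period).
- get_image(name): name is "scene" or "top" or "wrist"; returns a dict with "pixels" (400x640x3 uint8, blue, green, red), "depth" (400x640 float32, m along the optical axis (not along the pixel's ray), 0 where there is no reading), "mtx" (3x3 intrinsics, pixels), "D" ([k1, k2, p1, p2, k3] as OpenCV has them; the pictures are not rectified), "position" and "rotation" of the camera in the world; the wrist camera has in their place "mount" (4x4, takes a point from camera to tool coordinates, whose origin is the TCP and whose axes are the tool frame's). Camera axes: x right, y down, z forward; pixel columns grow to the right and rows downward; lengths in m; the calibration is good to about 2 mm. A picture is of the moment at which its call begins: read the wrist's pose just before it.
- job_done(): hands the job in, once; it reports no verdict.
Trained networks look in a picture, given as the dict that the camera call returned (one of the last four; its "shot" number tells which), for a name from the list of things; names that differ only in an ending like _2 or _b are one class to them, and where a whole thing is asked for, a point or a joint stands for the part that bears it (a point fixed in the world has none). Each returns a list of dicts, best first, with "score" (0 to 1); they miss things now and then, are a little off and sometimes report something else, mostly with a low value. They report only what shows in the picture. A call takes as long as a camera call.
- recognise(label, picture): "at" ([x, y, z] in m, in world coordinates, good to about 4 mm: the middle of the surface that is visible of it).
The state is a dict: "t": time; "joints": joint angles; "qvel": joint speeds; "joint_efforts": joint torques, N m; "position": TCP position; "ee_rot": TCP orientation; "wrist_force": force on the tool from outside, world axes, zero at the start; "wrist_torque": the same for the moment, N m; "width": finger opening in m.
Only numpy, scipy, OpenCV 4.12 (cv2) and the standard library are available. Lean on these libraries where they do the work, as an engineer would, in place of code of your own. Each camera call takes 0.05 s, during which the arm holds its last target.

### The job

Get the sample mill on the demonstration table ready to run: take the switch key from its wooden holder, push it fully into the key switch on the mill, turn it clockwise to the stop and leave it there. Then lift the grinding jar out of its stand by the bar on its lid, set its shaft in the mill's drive hub and turn it while pressing until its key slips into the keyway, and push it fully home and right down against the spring of the drive. Finish while still gripping the jar and holding it down, because it springs up when let go; leave the other things on the table where they are.

Things in the scene. Friction and masses are not known exactly. Their poses are not given: they have to be found in the camera images.
- key_grip (a point): Switch key upright in a fixed wooden block (60x50x30 mm). Point: centre of its flat black bow, 28 mm wide along x, 8 thick along y, 30 tall; 55 mm above the table. The key lifts straight out (16 mm). Its yaw is within about 0.6 rad of zero; it works either way round. Below the bow: neck 7 mm high, collar, blade; the blade's tip is 41 mm below this point. About 30 g.
- key_collar (a point): Point on the key's axis at the lower face of its round collar (20 mm across, 3 thick), 25 mm below the bow's centre; it meets the switch face when the key is fully in. Below it the blade: 14 mm wide along x, 4 thick along y, 16 long, the last 5 mm tapering to 9 x 1.8 mm.
- lock_face (a point): Centre of the key switch's face, a steel cylinder 27 mm across on the mill's front deck, 56 mm above the table. Axes: the mill's, fixed: z up, -x its front. When off, its slot (16x5.6 mm, 18 deep) lies along x. The deck (55 mm high) is flat save a dial 52 mm to +y, 12 mm high; the mill's tower begins 45 mm behind (+x), 25 mm higher.
- lock (a joint): Angle of the key switch: 0 off (start), grows clockwise seen from above, 1.2 rad at the stop (on). It stays where left; turning takes about 0.05 N m. The key has about 0.12 rad of play in the slot, so turn it a little past 1.2 rad, up to the stop.
- jar_grip (a point): Grinding jar in a fixed round grey stand. Point: centre of the black bar on its lid, 46 mm long along x, 18 thick along y, 24 high; 131 mm above the table. 25 mm below it is the lid (62 mm across), 86 mm below it the jar's underside (58 mm across). Lift the jar 45 mm to clear the stand. At the start -x points to the robot within about 0.5 rad. Mass 0.25 to 0.4 kg.
- jar_shoulder (a point): Point on the jar's axis at its shoulder, the lower face of the collar (28 mm across) on the shaft: 92 mm below the bar's centre, 26 mm above the shaft's tip. It rests on the hub's face when the shaft is home.
- jar: The jar again, origin at the shaft's tip, 118 mm below the bar's centre. Shaft 16 mm in diameter, the last 5 mm tapering to 9. One key, 6 mm wide, 4 proud, on the -x side (under the pouring lip on the jar's wall), from 8 to 24 mm above the tip: the last 8 mm of shaft have no key.
- hub_top (a point): Centre of the upper face of the mill's steel drive hub (40 mm across, in a low black rim on the tower, which is 80 mm high); 92 mm above the table when up, and it sinks with the hub. Axes: the mill's, they do not turn with the hub. Bore 18.5 mm in diameter, 30 deep, with one keyway 9 mm wide reaching 14 mm from the axis.
- drive (a joint): How far the hub is pressed down: 0 up, 0.008 m at the stop. It gives at about 5.5 N (more than the jar's weight) and takes about 12 N at the stop, the jar's weight included. A jar whose key is not in the keyway presses it down just as well; the hub springs up by itself when the key finds the keyway.
- mill: The fixed sample mill, 220 mm front to back, 160 wide; origin under its middle, -x its front; switch axis 65 mm before, hub axis 45 mm behind the origin. The hub's keyway stands within 0.5 rad either side of the mill's front (-x): it can be seen, but is not reported. The hub turns only against about 0.25 N m, so a key dragging on its face does not turn it.
- amber_bottle: Bystander: amber bottle, 46 mm across, 85 mm tall; origin at its foot.
- dropper: Bystander: white dropper bottle, 36 mm across, 85 mm tall; origin at its foot.
- pot1: Bystander: lidded specimen pot, 44 mm across, 56 mm tall; origin at its foot.
- petri: Bystander: two stacked petri dishes, 60 mm across, 26 mm high; origin at the foot.
- tweezers: Bystander: steel tweezers lying along its y axis, 115 mm long; origin near the middle.

How it is judged:
By the outcome, as a careful person would: the job done as asked, in the order asked, and still so for the second after the job is handed in, while the arm keeps its last pose, push and grip.
It also fails if it takes over 64 s, if anything falls off the work surface, if the arm or the gripper's body presses on something with over 40 N, if the wrist force passes 120 N, or if a joint passes its speed limit or range.

## Working session

There is one attempt and no reset: what is moved stays moved. The work goes in short steps, Python scripts to look and compute and a shell command to move; the robot and the scene stay as the last step left them, time stands still between calls to the robot, and variables do not carry over. Pictures are saved under pics/ and viewed, and the job is handed in when it is done.

```bash
ls; mkdir -p pics; python3 - <<'E'
from workcell import ctrl,get_image,recognise
import cv2
s=ctrl.observe(); print({k:(v if not hasattr(v,'round') else v) for k,v in s.items()})
for n in ["scene","top","wrist"]:
    im=get_image(n); cv2.imwrite(f"pics/{n}0.png",im["pixels"])
    for l in ["key_grip","lock_face","jar_grip","hub_top","mill","amber_bottle","dropper","pot1","petri","tweezers"]:
        r=recognise(l,im); print(n,l,[( [round(float(a),3) for a in d["at"]],round(float(d["score"]),2)) for d in r[:2]])
E
```

```text
pics
{'t': 0.0, 'joints': array([ 1.01199678e+00,  2.76602289e-01,  1.50617376e+00, -3.07187043e-05,
        1.36068230e+00, -1.21000209e-01]), 'qvel': array([ 0.00016311, -0.00046997, -0.00070222,  0.00065783, -0.00142913,
       -0.00074048]), 'joint_efforts': array([-6.93330512e-04, -4.16776335e+01, -2.45802212e+01, -3.67527982e-04,
        1.13177451e-02, -2.39163164e-06]), 'position': array([0.2434731 , 0.52026328, 0.2083194 ]), 'ee_rot': array([ 0.69002337,  0.15292454,  0.69044317, -0.15417539]), 'wrist_force': array([-0.40089704, -0.25161257, -0.12811657]), 'wrist_torque': array([-0.01541305,  0.05325701, -0.01874457]), 'width': 0.08529863011185321}
scene key_grip [([0.547, 0.261, 0.051], 0.44)]
scene lock_face [([0.607, -0.022, 0.063], 0.57)]
scene jar_grip [([0.507, -0.328, 0.104], 0.85)]
scene hub_top [([0.631, 0.014, 0.093], 0.54), ([0.653, 0.2, 0.043], 0.29)]
scene mill [([0.604, -0.019, 0.069], 0.69)]
scene amber_bottle [([0.415, 0.136, 0.052], 0.73)]
scene dropper [([0.412, -0.162, 0.048], 0.66)]
scene pot1 [([0.654, 0.204, 0.042], 0.79), ([0.512, -0.333, 0.109], 0.5)]
[... 193 characters left out ...]
 0.013, 0.079], 0.75), ([0.495, -0.315, 0.106], 0.41)]
top jar_grip [([0.489, -0.314, 0.108], 0.94)]
top hub_top [([0.651, 0.206, 0.059], 0.6), ([0.628, 0.017, 0.097], 0.53)]
top mill [([0.579, 0.008, 0.081], 0.56)]
top amber_bottle [([0.404, 0.141, 0.056], 0.61)]
top dropper [([0.403, -0.148, 0.052], 0.74)]
top pot1 [([0.655, 0.206, 0.058], 0.72)]
top petri [([0.653, -0.201, 0.025], 0.69), ([0.496, -0.313, 0.105], 0.29)]
top tweezers [([0.383, -0.318, 0.004], 0.49)]
wrist key_grip []
wrist lock_face []
wrist jar_grip []
wrist hub_top []
wrist mill [([0.465, 0.067, 0.009], 0.4)]
wrist amber_bottle [([0.399, 0.168, 0.054], 0.85)]
wrist dropper []
wrist pot1 []
wrist petri []
wrist tweezers []
```

View pics/top0.png

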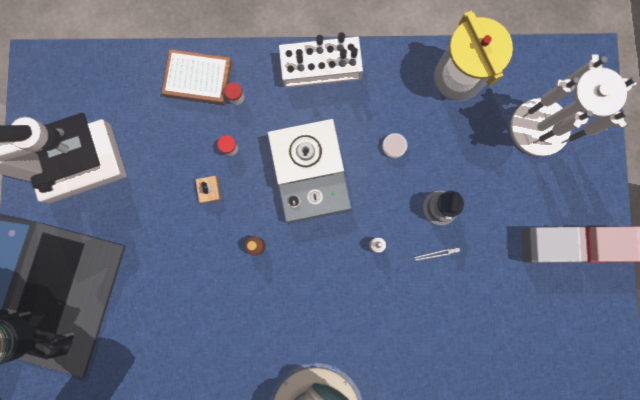

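View pics/scene0.png

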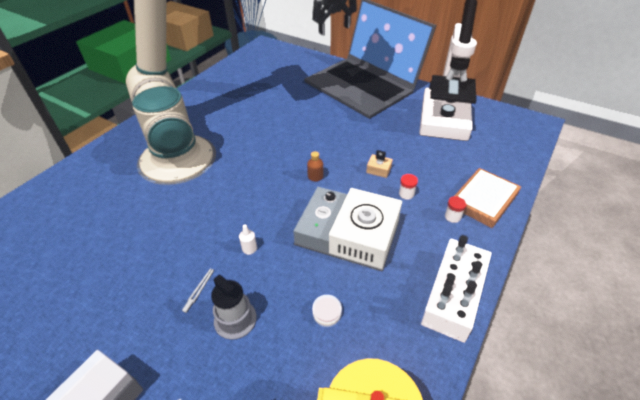

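View pics/wrist0.png

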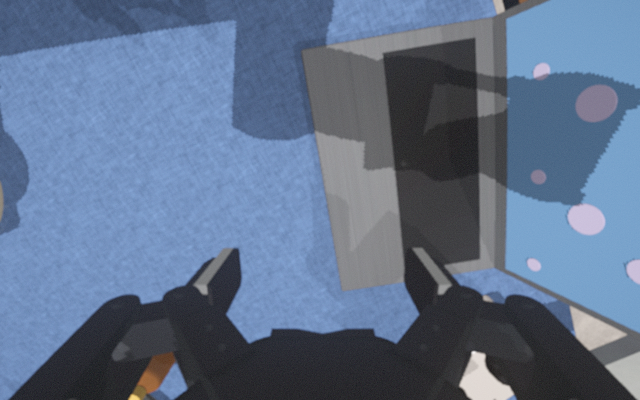

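```bash
cat > h.py <<'E'
import numpy as np, cv2
from scipy.spatial.transform import Rotation as R
from workcell import ctrl,get_image,recognise
def pose():
    s=ctrl.observe(); q=s["ee_rot"]; return np.array(s["position"]),R.from_quat([q[1],q[2],q[3],q[0]]).as_matrix(),s
def shot(n,fn=None):
    p,M,s=pose(); im=get_image(n)
    if n=="wrist":
        m=np.array(im["mount"]); im["T"]=(M@m[:3,:3], p+M@m[:3,3])
    else:
        r=np.array(im["rotation"]); 
        im["T"]=(r if r.shape==(3,3) else R.from_quat([r[1],r[2],r[3],r[0]]).as_matrix(), np.array(im["position"]))
    if fn: cv2.imwrite("pics/"+fn,im["pixels"])
    return im
def ray(im,u,v):
    x=cv2.undistortPoints(np.array([[[u,v]]],float),np.array(im["mtx"]),np.array(im["D"]))[0,0]
    return np.array([x[0],x[1],1.])
def atz(im,u,v,z):
    A,c=im["T"]; d=A@ray(im,u,v); return c+d*(z-c[2])/d[2]
def dep(im,u,v):
    A,c=im["T"]; return c+A@(ray(im,u,v)*im["depth"][int(round(v)),int(round(u))])
def proj(im,P):
    A,c=im["T"]; q=A.T@(np.array(P)-c); r,_=cv2.projectPoints(q.reshape(1,1,3),np.zeros(3),np.zeros(3),np.array(im["mtx"]),np.array(im["D"])); return r.ravel()
def zoom(im,u,v,w,h,fn,s):
    c=im["pixels"][v:v+h,u:u+w]; cv2.imwrite("pics/"+fn,cv2.resize(c,None,fx=s,fy=s,interpolation=cv2.INTER_CUBIC))
E
python3 - <<'E'
from h import *
im=shot("top"); zoom(im,185,110,180,130,"topz.png",4.4); zoom(im,400,170,80,60,"topj.png",8)
print(im["T"], im["mtx"],im["D"])
w=shot("wrist"); print(w["mount"],w["mtx"])
for u,v,z in [(315,197,.056),(306,151,.092),(206,187,.07),(293,201,.067),(452,203,.143)]: print(u,v,atz(im,u,v,z).round(4),dep(im,u,v).round(4))
p,M,s=pose(); print(p,M.round(3))
E
```

```text
(array([[-0.00793435, -0.99442699,  0.10512852],
       [-0.99996097,  0.0082989 ,  0.00303075],
       [-0.00388631, -0.10510037, -0.99445403]]), array([ 0.38359417, -0.0249134 ,  1.22170512])) [[482.76009123   0.         321.95926609]
 [  0.         482.76009123 201.61891563]
 [  0.           0.           1.        ]] [0.00943835 0.         0.         0.         0.        ]
[[ 4.40252365e-04 -2.71579014e-01  9.62416046e-01 -1.65318948e-01]
 [ 9.99999900e-01  1.96693400e-04 -4.01941056e-04  3.89827684e-04]
 [-8.01421291e-05  9.62416127e-01  2.71579073e-01 -6.86782209e-02]
 [ 0.00000000e+00  0.00000000e+00  0.00000000e+00  1.00000000e+00]] [[276.42212008   0.         322.30481984]
 [  0.         276.42212008 203.87926082]
 [  0.           0.           1.        ]]
315 197 [ 0.5183 -0.0045  0.056 ] [ 0.5206 -0.0042  0.0357]
306 151 [0.6245 0.0155 0.092 ] [0.6315 0.0167 0.0591]
206 187 [0.5431 0.2575 0.07  ] [0.5456 0.262  0.0517]
293 201 [0.5077 0.0483 0.067 ] [0.5075 0.0482 0.0688]
452 203 [ 0.4921 -0.3132  0.143 ] [ 0.4923 -0.3138  0.1407]
[0.24379208 0.520786   0.20923794] [[ 0.     0.424  0.906]
 [ 0.     0.906 -0.424]
 [-1.     0.     0.   ]]
```

View pics/topz.png

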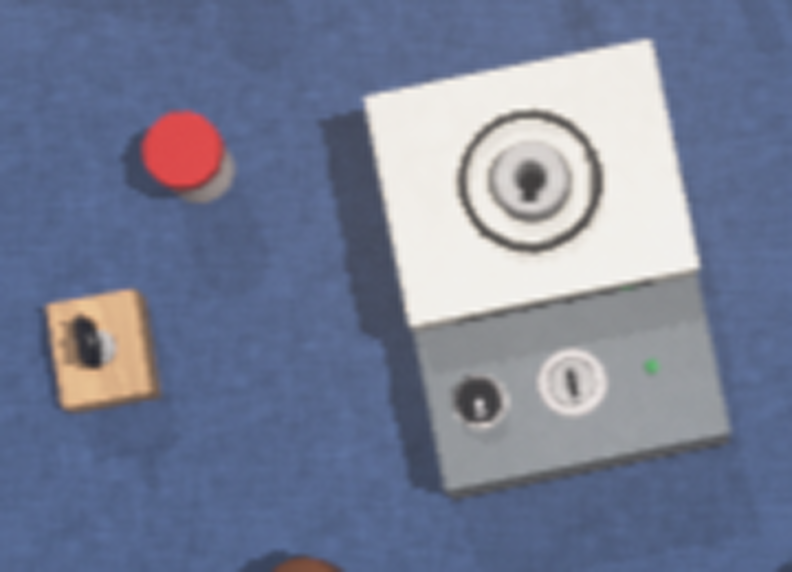

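View pics/topj.png

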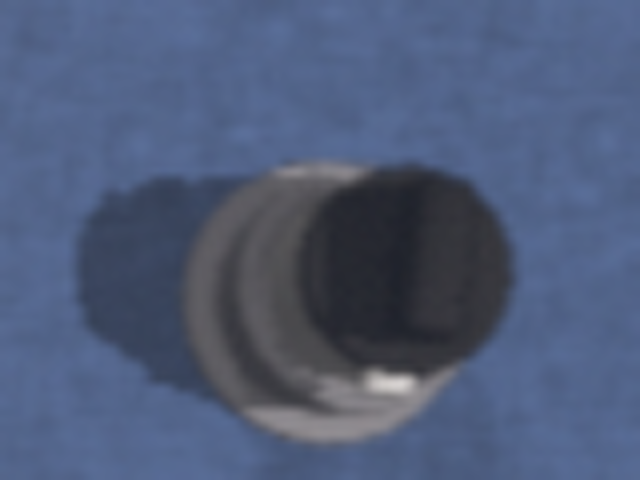

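```bash
cat >> h.py <<'E'
def plan(x,y,z,jaw,n,base=None):
    """remaining rows from current measured pose; jaw: world angle of tool y, tool kept pointing down"""
    p,M,s=pose(); a=np.arctan2(M[1,1],M[0,1]); d=np.array([x,y,z])-p
    da=(jaw-a+np.pi)%(2*np.pi)-np.pi
    print("jaw",a.round(4),"d",d.round(4),"turn",(-da).round(4),"tilt",M[:,0].round(4),"F",s["wrist_force"].round(1),"w",round(s["width"],4),"t",round(s["t"],2))
    for i in range(n):
        b=a+da*i/n; yv=np.array([np.cos(b),np.sin(b)]); zv=np.array([np.sin(b),-np.cos(b)])
        print([round(-d[2]/n,4),round(float(yv@d[:2])/n,4),round(float(zv@d[:2])/n,4),round(-da/n,4)])
E
python3 -c "
from h import *
plan(.545,.258,.12,1.95,10)"
```

```text
jaw 1.133 d [ 0.3012 -0.2628 -0.0892] turn -0.817 tilt [ 1.e-04  1.e-04 -1.e+00] F [ 1.3 -0.3  0.8] w 0.085 t 1.75
[np.float64(0.0089), -0.011, 0.0384, np.float64(-0.0817)]
[np.float64(0.0089), -0.0141, 0.0374, np.float64(-0.0817)]
[np.float64(0.0089), -0.0171, 0.0361, np.float64(-0.0817)]
[np.float64(0.0089), -0.02, 0.0346, np.float64(-0.0817)]
[np.float64(0.0089), -0.0228, 0.0328, np.float64(-0.0817)]
[np.float64(0.0089), -0.0254, 0.0309, np.float64(-0.0817)]
[np.float64(0.0089), -0.0278, 0.0287, np.float64(-0.0817)]
[np.float64(0.0089), -0.0301, 0.0263, np.float64(-0.0817)]
[np.float64(0.0089), -0.0321, 0.0238, np.float64(-0.0817)]
[np.float64(0.0089), -0.034, 0.0211, np.float64(-0.0817)]
```

```bash
python3 -m handwheel '[[0.005,-0.011,0.0384,-0.082],[0.008,-0.0141,0.0374,-0.082],[0.009,-0.0171,0.0361,-0.082],[0.009,-0.02,0.0346,-0.082],[0.009,-0.0228,0.0328,-0.082]]' && python3 -m handwheel '[[0.009,-0.0254,0.0309,-0.082],[0.009,-0.0278,0.0287,-0.082],[0.009,-0.0301,0.0263,-0.082],[0.009,-0.0321,0.0238,-0.082],[0.009,-0.034,0.0211,-0.082]]'; python3 - <<'E'
from h import *
im=shot("wrist","w1.png"); print(pose()[0])
for l in ["key_grip","key_collar"]: print(l,[(d["at"],d["score"]) for d in recognise(l,im)[:2]])
np.save("w1d.npy",im["depth"])
E
```

```text
t: 2.25
position: [0.3955, 0.3886, 0.1691]
ee_rot: [0.707, 0.009, 0.707, -0.008]
wrist_force: [1.0, 0.4, -1.5]
width: 0.0854
t: 2.75
position: [0.5466, 0.2573, 0.1239]
ee_rot: [0.694, -0.135, 0.694, 0.135]
wrist_force: [1.0, 1.0, -0.6]
width: 0.0852
[0.55168544 0.25253902 0.12230281]
key_grip [([0.5412, 0.2624, 0.0639], 0.93)]
key_collar [([0.5398, 0.2667, 0.0632], 0.7)]
```

View pics/w1.png

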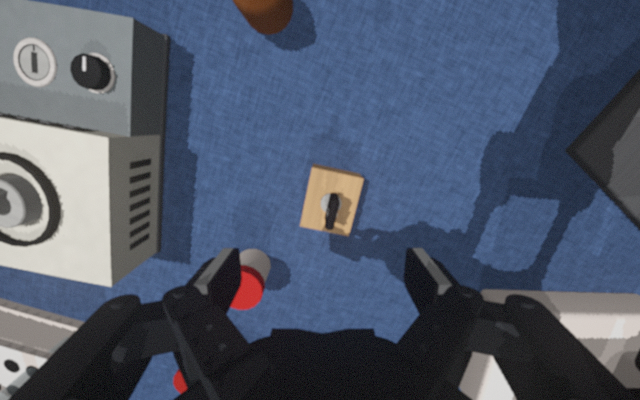

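```bash
cat >> h.py <<'E'
def cloud(im,u0,v0,u1,v1):
    A,c=im["T"]; uu,vv=np.meshgrid(np.arange(u0,u1),np.arange(v0,v1)); d=im["depth"][v0:v1,u0:u1]
    x=cv2.undistortPoints(np.stack([uu,vv],-1).reshape(-1,1,2).astype(float),np.array(im["mtx"]),np.array(im["D"])).reshape(-1,2)
    P=np.c_[x,np.ones(len(x))]*d.reshape(-1,1); P=c+P@A.T; ok=d.ravel()>0
    return P[ok],np.c_[uu.ravel(),vv.ravel()][ok],im["pixels"][v0:v1,u0:u1].reshape(-1,3)[ok]
def pca(P):
    c=P[:,:2].mean(0); w,V=np.linalg.eigh(np.cov((P[:,:2]-c).T)); return c,np.arctan2(V[1,1],V[0,1]),np.sqrt(w)
E
python3 - <<'E'
from h import *
im=shot("wrist"); print(pose()[0])
zoom(im,290,155,90,90,"w1z.png",6)
P,uv,C=cloud(im,290,155,380,245)
for zr in [(.06,.08),(.066,.08),(.042,.055),(.025,.035)]:
    m=(P[:,2]>zr[0])&(P[:,2]<zr[1]); 
    if m.sum()>5:
        Q=P[m]; c,a,s=pca(Q); print(zr,m.sum(),c.round(4),a.round(3),s.round(4),Q.min(0).round(4),Q.max(0).round(4),"mid",((Q.min(0)+Q.max(0))/2).round(4), Q[:,2].mean().round(4))
E
```

```text
[0.54555919 0.25777702 0.12368364]
(0.06, 0.08) 328 [0.5447 0.2653] -2.974 [0.0024 0.0079] [0.532  0.2602 0.0601] [0.5596 0.2713 0.0718] mid [0.5458 0.2657 0.0659] 0.0691
(0.066, 0.08) 299 [0.5451 0.2655] -2.975 [0.0023 0.0078] [0.532  0.2603 0.0664] [0.5596 0.2713 0.0718] mid [0.5458 0.2658 0.0691] 0.0697
(0.042, 0.055) 48 [0.5394 0.2624] 3.128 [0.0016 0.0079] [0.532  0.2603 0.0433] [0.5549 0.2662 0.0549] mid [0.5435 0.2633 0.0491] 0.0494
(0.025, 0.035) 2715 [0.5435 0.265 ] -3.041 [0.0153 0.018 ] [0.5123 0.2367 0.0254] [0.5797 0.2952 0.0349] mid [0.546  0.266  0.0302] 0.0306
```

View pics/w1z.png

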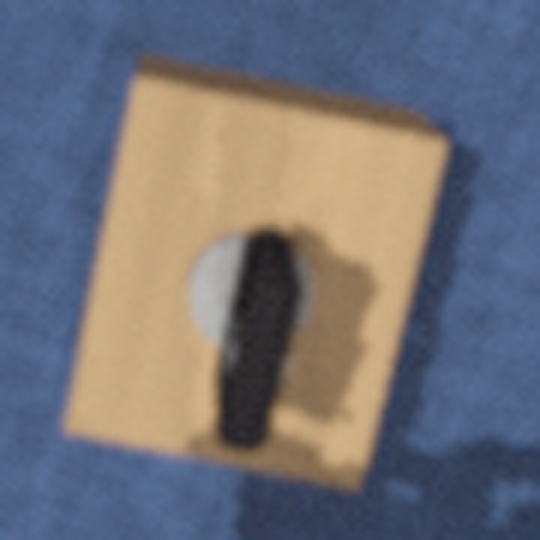

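```bash
python3 -c "
from h import *
plan(.5455,.2656,.037,1.737,5)"
```

```text
jaw 1.9503 d [-0.0001  0.0078 -0.0867] turn 0.2133 tilt [-1.4e-03  1.0e-04 -1.0e+00] F [ 0.5  1.5 -0.2] w 0.0848 t 2.95
[np.float64(0.0173), 0.0015, 0.0006, np.float64(0.0427)]
[np.float64(0.0173), 0.0015, 0.0005, np.float64(0.0427)]
[np.float64(0.0173), 0.0015, 0.0004, np.float64(0.0427)]
[np.float64(0.0173), 0.0015, 0.0004, np.float64(0.0427)]
[np.float64(0.0173), 0.0015, 0.0003, np.float64(0.0427)]
```

```bash
python3 -m handwheel '[[0.022,0.003,0.001,0.071],[0.022,0.003,0.001,0.071],[0.022,0.0015,0.0005,0.071],[0.02,0,0,0],[0,0,0,0]]' && python3 -c "
from h import *
plan(.5455,.2656,.037,1.737,1)"
```

```text
t: 3.45
position: [0.5419, 0.2668, 0.0361]
ee_rot: [0.702, -0.061, 0.707, 0.06]
wrist_force: [-0.5, -0.4, 0.2]
width: 0.0854
jaw 1.7415 d [ 0.0036 -0.0012  0.0009] turn 0.0045 tilt [-0.0057 -0.0015 -1.    ] F [-0.5 -0.4  0.2] w 0.0854 t 3.45
[np.float64(-0.0009), -0.0018, 0.0033, np.float64(0.0045)]
```

```bash
python3 -m handwheel '[[0,-0.001,0.002,0],[0,0,0,0],[0,0,0,0],[0,0,0,0],[0,0,0,0]]' 1 50 && python3 -m handwheel '[[0,0,0,0],[0,0,0,0],[0,0,0,0],[0,0,0,0],[0,0,0,0]]' && python3 -c "
from h import *
plan(.5455,.2656,.037,1.737,1)
im=shot('wrist','w2.png')
print(np.array([pose()[0] for _ in range(4)]))"
```

```text
t: 3.95
position: [0.5477, 0.2658, 0.0389]
ee_rot: [0.705, -0.06, 0.704, 0.06]
wrist_force: [0.7, 0.1, -0.1]
width: 0.0121
t: 4.45
position: [0.5478, 0.2659, 0.0388]
ee_rot: [0.705, -0.06, 0.704, 0.06]
wrist_force: [-1.0, -0.4, 5.5]
width: 0.0061
jaw 1.74 d [-0.0023 -0.0003 -0.0018] turn 0.003 tilt [ 1.e-03  5.e-04 -1.e+00] F [-1.  -0.4  5.5] w 0.0061 t 4.45
[np.float64(0.0018), 0.0001, -0.0023, np.float64(0.003)]
[[0.54778126 0.26589886 0.0388465 ]
 [0.54778126 0.26589886 0.0388465 ]
 [0.54778126 0.26589886 0.0388465 ]
 [0.54778126 0.26589886 0.0388465 ]]
```

View pics/w2.png

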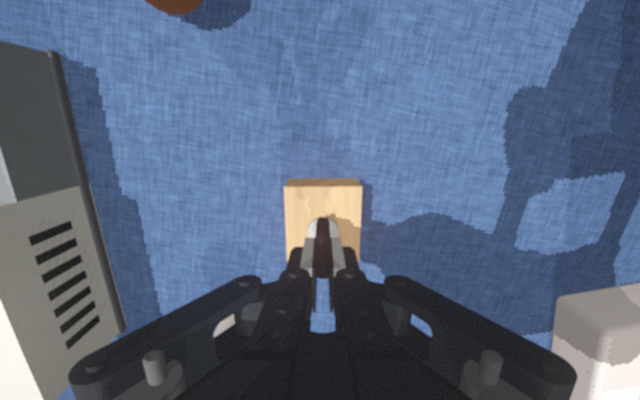

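```bash
python3 -m handwheel '[[-0.01,0,0,0],[-0.02,0,0,0],[-0.025,0,0,0],[-0.025,0,0,0],[-0.015,0,0,0]]' && python3 -c "
from h import *
plan(.555,.005,.13,1.757,6)"
```

```text
t: 5.0
position: [0.5481, 0.2659, 0.1354]
ee_rot: [0.705, -0.06, 0.704, 0.06]
wrist_force: [-0.1, 0.8, -0.5]
width: 0.0061
jaw 1.74 d [ 0.0069 -0.2609 -0.0054] turn -0.017 tilt [ 2.3e-03  7.0e-04 -1.0e+00] F [-0.1  0.8 -0.5] w 0.0061 t 5.0
[np.float64(0.0009), -0.043, -0.0062, np.float64(-0.0028)]
[np.float64(0.0009), -0.043, -0.0063, np.float64(-0.0028)]
[np.float64(0.0009), -0.043, -0.0064, np.float64(-0.0028)]
[np.float64(0.0009), -0.043, -0.0066, np.float64(-0.0028)]
[np.float64(0.0009), -0.043, -0.0067, np.float64(-0.0028)]
[np.float64(0.0009), -0.043, -0.0068, np.float64(-0.0028)]
```

```bash
python3 -m handwheel '[[0.001,-0.03,-0.004,-0.003],[0.001,-0.048,-0.007,-0.003],[0.001,-0.048,-0.007,-0.003],[0.001,-0.048,-0.007,-0.003],[0.001,-0.048,-0.007,-0.003]]' && python3 -m handwheel '[[0.001,-0.025,-0.004,-0.002],[0,-0.011,-0.003,0],[0,0,0,0],[0,0,0,0],[0,0,0,0]]' && python3 - <<'E'
from h import *
plan(.555,.005,.13,1.757,1)
im=shot("wrist","w3.png")
for l in ["lock_face","key_grip"]: print(l,[(d["at"],d["score"]) for d in recognise(l,im)[:2]])
E
```

```text
t: 5.5
position: [0.5543, 0.0398, 0.1283]
ee_rot: [0.704, -0.065, 0.704, 0.065]
wrist_force: [1.1, 0.6, -0.3]
width: 0.0064
t: 6.0
position: [0.5544, 0.0064, 0.1273]
ee_rot: [0.704, -0.066, 0.704, 0.067]
wrist_force: [-0.3, -0.2, -0.1]
width: 0.0059
jaw 1.7586 d [ 0.0006 -0.0014  0.0027] turn 0.0016 tilt [ 0.e+00  8.e-04 -1.e+00] F [-0.3 -0.2 -0.1] w 0.0059 t 6.0
[np.float64(-0.0027), -0.0015, 0.0003, np.float64(0.0016)]
lock_face [([0.5427, -0.0049, 0.0518], 0.7)]
key_grip [([0.5482, 0.0016, 0.1546], 0.78), ([0.4187, -0.1423, 0.0297], 0.19)]
```

View pics/w3.png

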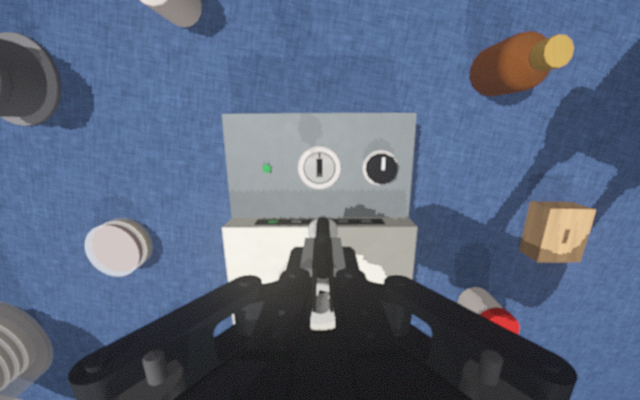

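```bash
python3 - <<'E'
from h import *
im=shot("wrist")
zoom(im,285,130,75,130,"w3z.png",5)
p,M,s=pose(); print(p)
P,uv,C=cloud(im,225,118,415,215)
m=(P[:,2]>.04)&(P[:,2]<.07); print("deck z",np.median(P[m,2]))
# lock circle: bright pixels
P2,uv2,C2=cloud(im,295,143,345,193)
g=C2.mean(1); b=g>150; c=uv2[b]; (cx,cy),r=cv2.minEnclosingCircle(c.astype(np.float32)); print("lock px",cx,cy,r)
L=atz(im,cx,cy,.056); print("lock",L.round(4), "dep",dep(im,cx,cy).round(4))
# slot dark
k=(g<70)&(np.hypot(uv2[:,0]-cx,uv2[:,1]-cy)<14); q=uv2[k]; print("slot px",q.mean(0),q.min(0),q.max(0))
W=np.array([atz(im,u,v,.056) for u,v in q]); print(pca(W))
# mill front edge: line between corners z=.055
e=cv2.Canny(im["pixels"],60,150)
for (u,v) in [(223,114),(415,114)]: print(atz(im,u,v,.055).round(4))
a=atz(im,223,114,.055); b_=atz(im,415,114,.055); d=b_-a; print("front-edge yaw",np.arctan2(d[1],d[0])-np.pi/2, np.linalg.norm(d))
# key cloud
P3,uv3,C3=cloud(im,300,200,345,260); m=(P3[:,2]>.12)&(P3[:,2]<.175)
T=(P3[m]-p)@M; print("in tool",T.min(0).round(4),T.max(0).round(4))
for lo in np.arange(-.02,.02,.002):
    q=T[(T[:,2]>lo)&(T[:,2]<lo+.002)&(abs(T[:,1])<.012)]
    if len(q): print(lo.round(3),len(q),np.median(q,0).round(4), q[:,1].min().round(4),q[:,1].max().round(4))
E
```

```text
[0.55444258 0.00595418 0.1272125 ]
deck z 0.055676555259219634
lock px 319.5 167.5 34.64833068847656
lock [ 0.5212 -0.0025  0.056 ] dep [ 0.5239 -0.0021  0.0373]
slot px [319.40816327 166.24489796] [318 160] [321 172]
(array([ 0.52019467, -0.0027452 ]), np.float64(-2.9254317036958937), array([0.00093598, 0.0032052 ]))
[ 0.4926 -0.0888  0.055 ]
[0.463  0.0667 0.055 ]
front-edge yaw 0.18780769366015715 0.1582394646750298
in tool [-0.0478 -0.0116 -0.0158] [0.0072 0.0119 0.0024]
-0.016 198 [-0.0204  0.0007 -0.0149] -0.0028 0.0038
-0.014 89 [-0.0301  0.0007 -0.0131] -0.0036 0.0044
-0.012 526 [-0.0372  0.0007 -0.0108] -0.0092 0.0101
-0.01 81 [-0.0312  0.0002 -0.009 ] -0.0071 0.0079
-0.008 134 [-0.0311 -0.0004 -0.0068] -0.0116 0.0119
-0.006 87 [ 0.0039  0.0002 -0.0049] -0.0085 0.01
-0.004 87 [-0.0299  0.0002 -0.003 ] -0.0091 0.01
-0.002 83 [ 0.0046  0.0007 -0.001 ] -0.0092 0.0101
-0.0 46 [ 0.0054 -0.0001  0.0008] -0.0092 0.0101
0.002 2 [0.0064 0.0015 0.0022] -0.0059 0.0088
```

View pics/w3z.png

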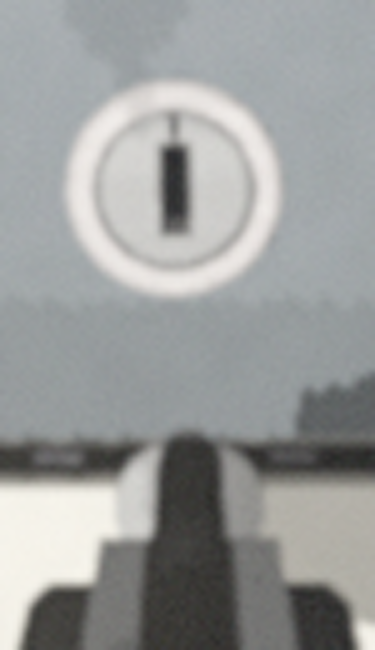

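```bash
python3 - <<'E'
from h import *
im=shot("wrist")
p,M,s=pose(); print(p)
zc=p[2]-.0058
pts=[(285+117/5,130+505/5),(285+263/5,130+505/5),(285+190/5,130+436/5),(285+190/5,130+510/5)]
for u,v in pts: print("collar tool",((atz(im,u,v,zc)-p)@M).round(4))
for u,v in [(319.8,167.8),(319.8,168.2)]:
  L=atz(im,u,v,.056); print(L.round(4),((L-p)@M).round(4))
P,uv,C=cloud(im,300,215,345,240)
T=(P-p)@M; m=(T[:,0]>.001)&(T[:,0]<.012)&(abs(T[:,1])<.012)&(C.mean(1)>140); Q=T[m]; print(m.sum(),Q.mean(0),Q.min(0),Q.max(0))
g=cv2.resize(im["pixels"][205:250,295:350],None,fx=12,fy=12,interpolation=cv2.INTER_CUBIC); cv2.imwrite("pics/w3c.png",g)
E
```

```text
[0.55447427 0.00574959 0.12721255]
collar tool [ 0.0058 -0.0088 -0.0016]
collar tool [ 0.0058  0.0105 -0.0016]
collar tool [ 0.0058  0.0008 -0.0112]
collar tool [ 0.0058  0.0008 -0.0009]
[ 0.5215 -0.0023  0.056 ] [ 0.0712 -0.0018 -0.034 ]
[ 0.5218 -0.0023  0.056 ] [ 0.0712 -0.0018 -0.0336]
210 [ 0.00546832 -0.00021163 -0.00311804] [ 0.00378268 -0.00915826 -0.01015216] [0.00701819 0.01016656 0.00212043]
```

View pics/w3c.png

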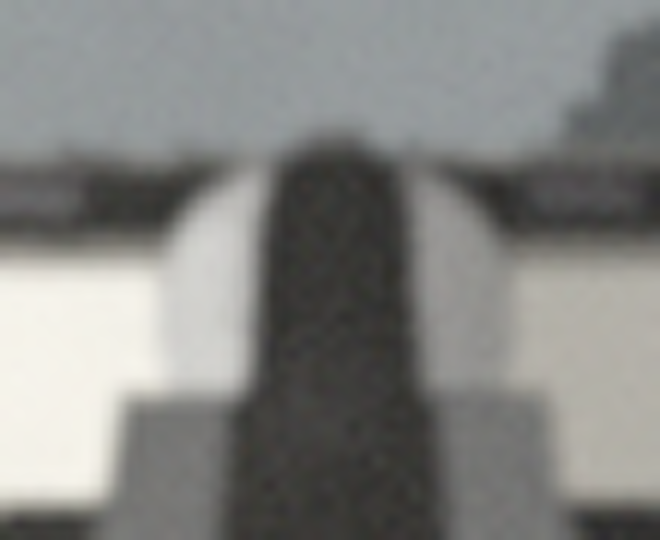

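```bash
python3 -m handwheel '[[0,-0.0013,-0.016,0],[0,-0.0013,-0.0167,0],[0.015,0,0,0],[0.024,0,0,0],[0,0,0,0]]' && python3 -m handwheel '[[0,0,0,0],[0,0,0,0],[0,0,0,0],[0,0,0,0],[0,0,0,0]]' && python3 - <<'E'
from h import *
im=shot("wrist")
plan(.521,0,.0872,1.7588,1)
cv2.imwrite("pics/w4c.png",cv2.resize(im["pixels"][190:270,270:375],None,fx=7,fy=7,interpolation=cv2.INTER_CUBIC))
E
```

```text
t: 6.75
position: [0.5203, -0.0031, 0.0859]
ee_rot: [0.702, -0.065, 0.706, 0.066]
wrist_force: [0.2, -1.1, -0.6]
width: 0.0062
t: 7.25
position: [0.5231, -0.0038, 0.0887]
ee_rot: [0.704, -0.066, 0.704, 0.066]
wrist_force: [0.0, 0.5, -0.3]
width: 0.0064
jaw 1.757 d [-0.002   0.0038 -0.0014] turn -0.0018 tilt [ 7.e-04 -0.e+00 -1.e+00] F [-0.1  0.2 -0.5] w 0.0062 t 7.3
[np.float64(0.0014), 0.0041, -0.0013, np.float64(-0.0018)]
```

View pics/w4c.png

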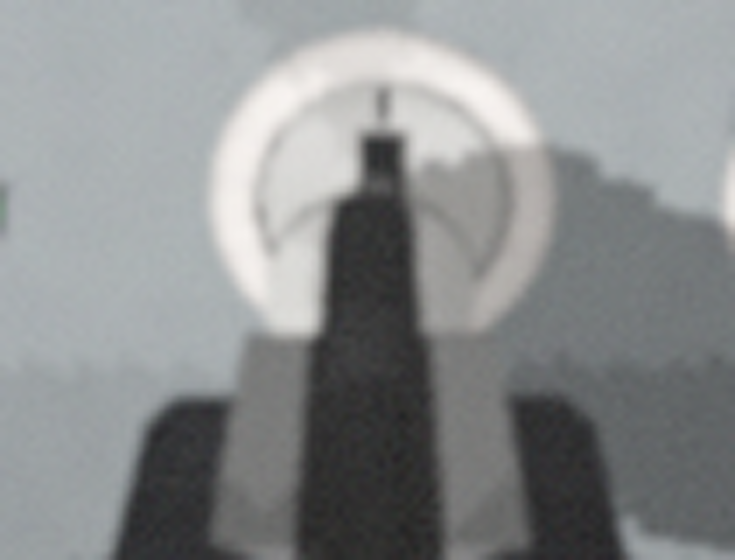

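```bash
python3 - <<'E'
from h import *
im=shot("wrist"); p,M,s=pose(); print(p)
px=lambda a,b:(270+a/7-.43,190+b/7-.43)
def T(a,b,z): return ((atz(im,*px(a,b),z)-p)@M).round(4)
print("slot front", T(383,133,.056), "inner ring", T(257,190,.056),T(512,190,.056),T(383,82,.056),"outer",T(210,195,.056),T(555,195,.056),T(383,28,.056))
print("bow front top",T(337,205,p[2]+.031),T(412,205,p[2]+.031))
zc=p[2]-.0058
print("collar top",T(374,200,zc),"collar left?",T(268,265,zc),T(482,270,zc))
# collar by depth
P,uv,C=cloud(im,300,210,345,240)
Q=(P-p)@M
for lo in np.arange(-.014,-.002,.001):
    m=(Q[:,0]>.001)&(Q[:,0]<.010)&(Q[:,2]>lo)&(Q[:,2]<lo+.001)
    if m.sum(): print(lo.round(3),Q[m][:,1].min().round(4),Q[m][:,1].max().round(4),np.median(Q[m][:,0]).round(4))
E
```

```text
[ 0.52296334 -0.0037449   0.08844185]
slot front [ 0.0324  0.0016 -0.009 ] inner ring [ 0.0324 -0.012  -0.0026] [ 0.0324  0.0155 -0.0026] [ 0.0324  0.0016 -0.0146] outer [ 0.0324 -0.017  -0.002 ] [ 0.0324  0.0201 -0.002 ] [ 0.0324  0.0016 -0.0205]
bow front top [-0.031  -0.0022 -0.0226] [-0.031   0.0033 -0.0226]
collar top [ 0.0058  0.0006 -0.0105] collar left? [ 0.0058 -0.0094 -0.004 ] [ 0.0058  0.0108 -0.0035]
-0.012 -0.002 0.0038 0.0069
-0.011 -0.004 0.0052 0.0075
-0.01 -0.006 0.0058 0.0054
-0.009 -0.0067 0.0078 0.0054
-0.008 -0.0073 0.0085 0.0056
-0.007 -0.008 0.0091 0.0048
-0.006 -0.0087 0.0092 0.0051
-0.005 -0.0086 0.0098 0.0054
-0.004 -0.0093 0.0098 0.0051
-0.003 -0.0094 0.0098 0.0053
```

```bash
python3 -m handwheel '[[0,0.0011,0,0],[0.004,0,0,0],[0.004,0,0,0],[0.004,0,0,0],[0.003,0,0,0]]' && python3 -m handwheel '[[0.003,0,0,0],[0.003,0,0,0],[0.001,0,0,0],[0,0,0,0],[0,0,0,0]]'
```

```text
t: 7.85
position: [0.5223, -0.0026, 0.0726]
ee_rot: [0.704, -0.066, 0.704, 0.066]
wrist_force: [-0.4, 0.1, -1.5]
width: 0.0063
t: 8.35
position: [0.5227, -0.0027, 0.0663]
ee_rot: [0.704, -0.066, 0.704, 0.066]
wrist_force: [0.2, 0.5, 0.0]
width: 0.0065
```

```bash
python3 -m handwheel '[[0.001,0,0,0],[0.001,0,0,0],[0.001,0,0,0],[0,0,0,0],[0,0,0,0]]'; python3 -m handwheel '[[0.001,0,0,0],[0.001,0,0,0],[0,0,0,0],[0,0,0,0],[0,0,0,0]]'
```

```text
t: 8.85
position: [0.5231, -0.0027, 0.0648]
ee_rot: [0.705, -0.066, 0.703, 0.066]
wrist_force: [-2.0, 0.0, 9.2]
width: 0.0062
t: 9.35
position: [0.5233, -0.0027, 0.0646]
ee_rot: [0.705, -0.066, 0.703, 0.066]
wrist_force: [-5.6, 1.1, 21.0]
width: 0.0061
```

```bash
python3 -m handwheel '[[-0.0015,-0.0003,0,0.1],[0,-0.0003,0,0.14],[0,-0.0003,0,0.14],[0,-0.0003,0,0.14],[0,-0.0003,0,0.14]]' && python3 -m handwheel '[[0,-0.0003,0,0.14],[0,-0.0003,0,0.14],[0,-0.0003,0,0.14],[0,-0.0003,0,0.1],[0,0,0,0]]' && python3 -c "
from h import *
plan(.523,-.0027,.0646,1.757,1); print(pose()[2]['wrist_torque'])"
```

```text
t: 9.85
position: [0.5234, -0.0039, 0.0647]
ee_rot: [0.688, 0.168, 0.686, -0.168]
wrist_force: [-2.5, 1.0, 11.5]
width: 0.0065
t: 10.35
position: [0.5225, -0.0048, 0.0647]
ee_rot: [0.622, 0.338, 0.621, -0.337]
wrist_force: [-2.5, 0.8, 11.6]
width: 0.0063
jaw 0.5751 d [ 0.0005  0.0021 -0.0001] turn -1.1819 tilt [ 2.4e-03  4.0e-04 -1.0e+00] F [-2.5  0.8 11.6] w 0.0063 t 10.35
[np.float64(0.0001), 0.0015, -0.0015, np.float64(-1.1819)]
[ 0.26074915  0.42983534 -0.06163484]
```

```bash
python3 -m handwheel '[[0,0,0,0.05],[0,0,0,0.05],[0,0,0,0.05],[0,0,0,0],[0,0,0,0]]' && python3 -c "
from h import *
plan(.523,-.0027,.0646,1.757,1); print(pose()[2]['wrist_torque'])"; python3 -m handwheel '[[0,0,0,0.05],[0,0,0,0.05],[0,0,0,0.05],[0,0,0,0],[0,0,0,0]]' && python3 -c "
from h import *
plan(.523,-.0027,.0646,1.757,1); print(pose()[2]['wrist_torque'])"
```

```text
t: 10.85
position: [0.5223, -0.0049, 0.0647]
ee_rot: [0.595, 0.383, 0.594, -0.382]
wrist_force: [-3.1, 0.4, 11.4]
width: 0.0063
jaw 0.4269 d [ 0.0007  0.0022 -0.0001] turn -1.3301 tilt [ 1.9e-03  1.0e-04 -1.0e+00] F [-3.1  0.4 11.4] w 0.0063 t 10.85
[np.float64(0.0001), 0.0016, -0.0017, np.float64(-1.3301)]
[ 0.12853277  0.52409644 -0.0432297 ]
t: 11.35
position: [0.5222, -0.0049, 0.0647]
ee_rot: [0.565, 0.426, 0.564, -0.425]
wrist_force: [-3.2, 1.6, 12.6]
width: 0.0062
jaw 0.2787 d [ 0.0008  0.0022 -0.0001] turn -1.4783 tilt [ 1.8e-03 -3.0e-04 -1.0e+00] F [-3.2  1.6 12.6] w 0.0062 t 11.35
[np.float64(0.0001), 0.0013, -0.0019, np.float64(-1.4783)]
[0.26482828 0.54772274 0.45944898]
```

```bash
python3 -m handwheel '[[-0.0015,0,0,0],[0,0,0,0],[0,0,0,0],[0,0,0,0],[0,0,0,0]]' 0.6; python3 -m handwheel '[[-0.01,0,0,0],[-0.02,0,0,0],[-0.03,0,0,0],[-0.03,0,0,0],[0,0,0,0]]'; python3 - <<'E'
from h import *
plan(.492,-.313,.25,1,5)
im=shot("wrist","w5.png")
E
```

```text
t: 11.85
position: [0.5216, -0.0051, 0.0639]
ee_rot: [0.564, 0.426, 0.564, -0.426]
wrist_force: [0.6, -0.3, 0.3]
width: 0.034
t: 12.35
position: [0.5251, -0.0055, 0.1591]
ee_rot: [0.567, 0.428, 0.561, -0.424]
wrist_force: [1.4, 1.2, 0.8]
width: 0.0343
jaw 0.2771 d [-0.0331 -0.3075  0.0909] turn -0.7229 tilt [ 0.0097 -0.0013 -1.    ] F [1.4 1.2 0.8] w 0.0343 t 12.35
[np.float64(-0.0182), -0.0232, 0.0573, np.float64(-0.1446)]
[np.float64(-0.0182), -0.0312, 0.0534, np.float64(-0.1446)]
[np.float64(-0.0182), -0.0386, 0.0484, np.float64(-0.1446)]
[np.float64(-0.0182), -0.0452, 0.0423, np.float64(-0.1446)]
[np.float64(-0.0182), -0.0508, 0.0353, np.float64(-0.1446)]
```

View pics/w5.png

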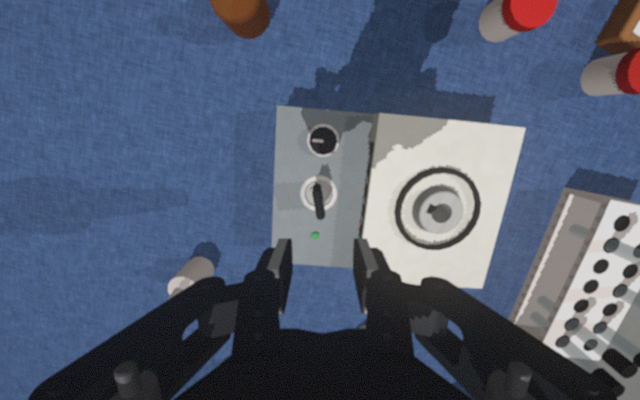

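```bash
python3 - <<'E'
from h import *
im=shot("wrist"); p,M,s=pose(); print(p)
P,uv,C=cloud(im,295,165,345,230); m=(P[:,2]>.085)&(P[:,2]<.11); Q=P[m]; c,a,sd=pca(Q); print(m.sum(),"bow",c.round(4),a,a-np.pi,sd.round(4),"ztop",np.percentile(Q[:,2],[50,90]).round(4))
cv2.imwrite("pics/w5h.png",cv2.resize(im["pixels"][160:260,385:490],None,fx=7,fy=7,interpolation=cv2.INTER_CUBIC))
cv2.imwrite("pics/w5k.png",cv2.resize(im["pixels"][150:240,275:365],None,fx=7,fy=7,interpolation=cv2.INTER_CUBIC))
print(p)
E
```

```text
[ 0.52223156 -0.00509873  0.15529152]
307 bow [ 0.5212 -0.0011] 2.0080433459713434 -1.1335493076184497 [0.0023 0.008 ] ztop [0.0958 0.0968]
[ 0.52223156 -0.00509873  0.15529152]
```

View pics/w5h.png

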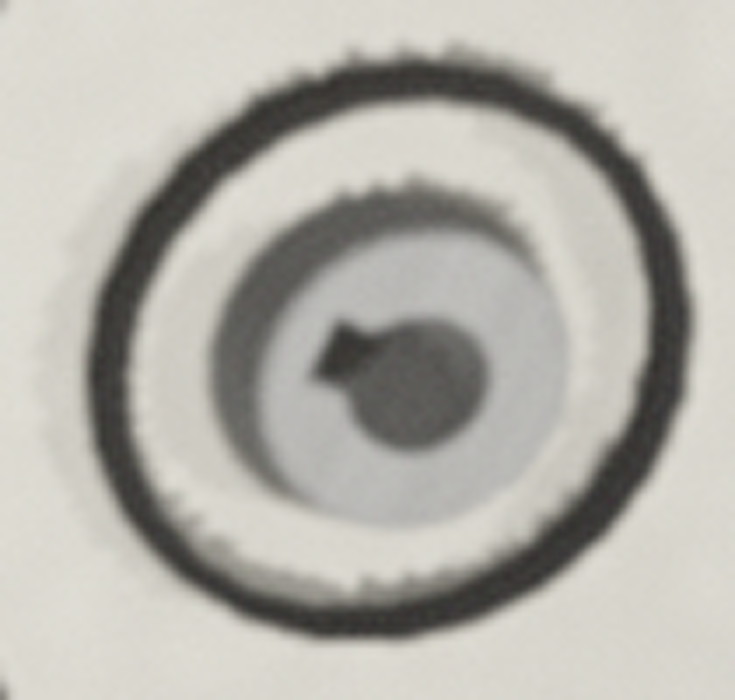

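View pics/w5k.png

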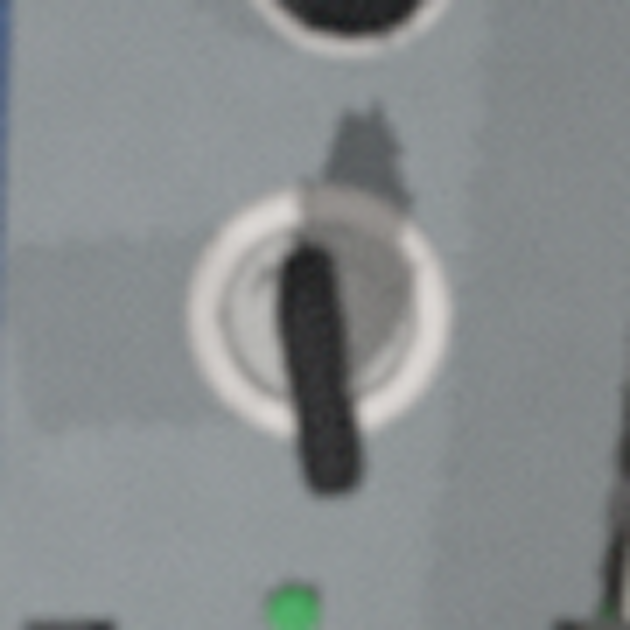

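```bash
python3 - <<'E'
from h import *
im=shot("wrist"); p,M,s=pose(); print(p)
f=lambda a,b:atz(im,385+a/7-.43,160+b/7-.43,.092)
fp=np.array([f(*q) for q in [(258,390),(570,365),(425,228),(400,527),(300,270),(530,265),(300,500),(530,480)]])
A=np.c_[2*fp[:,:2],np.ones(8)]; x=np.linalg.lstsq(A,(fp[:,:2]**2).sum(1),rcond=None)[0]; print("face",x[:2].round(4),"r",np.sqrt(x[2]+x[:2]@x[:2]))
bp=np.array([f(*q) for q in [(490,375),(430,317),(415,450),(360,425),(470,430),(478,340)]])
A=np.c_[2*bp[:,:2],np.ones(6)]; y=np.linalg.lstsq(A,(bp[:,:2]**2).sum(1),rcond=None)[0]; print("bore",y[:2].round(4),"r",np.sqrt(y[2]+y[:2]@y[:2]))
c=x[:2]
for q in [(343,318),(313,378)]: d=f(*q)[:2]-c; print(d.round(4),np.hypot(*d),np.arctan2(d[1],d[0]))
d=(f(343,318)+f(313,378))[:2]/2-c; a=np.arctan2(d[1],d[0]); print("keyway dir",a,"jar yaw",(a-np.pi)%(2*np.pi)-2*np.pi if a<0 else a-np.pi,np.hypot(*d))
m=.188; L=np.array([.5212,-.0021]); print("pred hub", L+.11*np.array([np.cos(m),np.sin(m)]))
E
```

```text
[ 0.52140341 -0.00500467  0.15423329]
face [0.6261 0.0193] r 0.020182980179020562
bore [0.6273 0.0191] r 0.008824099810538683
[-0.0117  0.0053] 0.01282197707179002 2.7163981510567914
[-0.0124 -0.003 ] 0.012722228815843489 -2.903268465324965
keyway dir 3.046812281932132 jar yaw -0.09478037165766118 0.012075661008420415
pred hub [0.6292618 0.0184584]
```

```bash
python3 -m handwheel '[[0,0.012,0.018,-0.1],[0,0.015,0.018,-0.14],[0,0.018,0.018,-0.14],[0,0.02,0.015,-0.14],[0,0.022,0.010,-0.14]]' 0 && python3 -m handwheel '[[0,0.007,0.002,-0.14],[0,0,0,0],[0,0,0,0],[0,0,0,0],[0,0,0,0]]'; python3 - <<'E'
from h import *
plan(.628,.019,.16,1.1,1)
im=shot("wrist","w6.png")
E
```

```text
t: 13.0
position: [0.631, -0.029, 0.1524]
ee_rot: [0.671, 0.219, 0.673, -0.219]
wrist_force: [-0.1, -0.5, 0.6]
width: 0.0851
t: 13.5
position: [0.6359, -0.0237, 0.1542]
ee_rot: [0.685, 0.173, 0.686, -0.173]
wrist_force: [-1.5, -0.4, 0.7]
width: 0.0854
jaw 1.0755 d [-0.0079  0.0427  0.0058] turn -0.0245 tilt [-5.e-04  0.e+00 -1.e+00] F [-1.5 -0.4  0.7] w 0.0854 t 13.5
[np.float64(-0.0058), 0.0338, -0.0273, np.float64(-0.0245)]
```

View pics/w6.png

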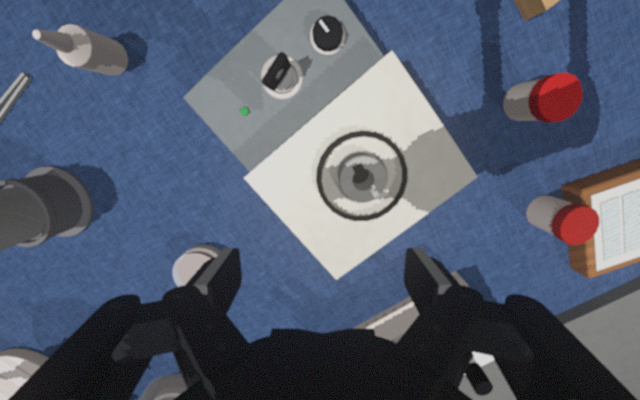

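```bash
python3 - <<'E'
from h import *
im=shot("wrist"); p,M,s=pose(); print(p,s["t"])
np.save("w6T.npy",np.array([np.r_[r,0] for r in im["T"][0]]+[np.r_[im["T"][1],0]]))
cv2.imwrite("pics/w6h.png",cv2.resize(im["pixels"][135:215,320:405],None,fx=8,fy=8,interpolation=cv2.INTER_CUBIC))
E
```

```text
[ 0.63620587 -0.02370201  0.15440355] 13.6
```

View pics/w6h.png

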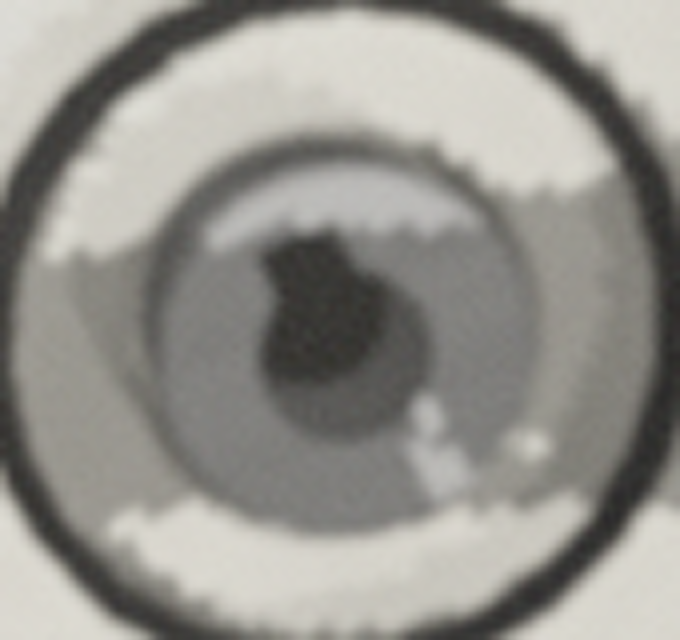

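```bash
python3 - <<'E'
from h import *
im=shot("wrist"); p,M,s=pose(); print(p,s["t"])
f=lambda a,b:atz(im,320+a/8-.43,135+b/8-.43,.092)
def circ(L):
    fp=np.array([f(*q) for q in L]); A=np.c_[2*fp[:,:2],np.ones(len(L))]; x=np.linalg.lstsq(A,(fp[:,:2]**2).sum(1),rcond=None)[0]; return x[:2],np.sqrt(x[2]+x[:2]@x[:2])
c,r=circ([(157,345),(538,335),(345,155),(340,533),(210,215),(480,210),(215,488),(480,475)]); print("face",c.round(4),r)
b,r=circ([(262,355),(432,350),(345,440),(285,415),(408,412),(400,290)]); print("bore",b.round(4),r)
for c0 in (c,b):
  d=(f(262,258)+f(335,232))[:2]/2-c0; a=np.arctan2(d[1],d[0]); print("keyway dir",a,"jar yaw",(a%(2*np.pi))-np.pi,np.hypot(*d))
e=(f(262,258)-f(335,232))[:2]; print("end edge",np.arctan2(e[1],e[0])+np.pi/2,np.hypot(*e))
for l in ["hub_top"]: print(l,[(d["at"],d["score"]) for d in recognise(l,im)[:2]])
E
```

```text
[ 0.6363456  -0.02367905  0.15448971] 13.65
face [0.6289 0.019 ] 0.019948518551010975
bore [0.6297 0.0187] 0.008850102843146943
keyway dir 3.1020567542903743 jar yaw -0.03953589929941881 0.012100159612391474
keyway dir 3.0828194811720224 jar yaw -0.05877317241777069 0.01294286345724071
end edge -0.1476160075051911 0.007915106316824478
hub_top [([0.6282, 0.0172, 0.088], 0.66)]
```

```bash
python3 -c "
from h import *
plan(.492,-.313,.2,1.0,7)"
```

```text
jaw 1.0764 d [-0.1444 -0.2893  0.0456] turn 0.0764 tilt [ 3.e-04 -0.e+00 -1.e+00] F [-0.6  0.4 -0.6] w 0.0856 t 13.7
[np.float64(-0.0065), -0.0462, 0.0015, np.float64(0.0109)]
[np.float64(-0.0065), -0.0462, 0.002, np.float64(0.0109)]
[np.float64(-0.0065), -0.0461, 0.0025, np.float64(0.0109)]
[np.float64(-0.0065), -0.0461, 0.003, np.float64(0.0109)]
[np.float64(-0.0065), -0.0461, 0.0035, np.float64(0.0109)]
[np.float64(-0.0065), -0.046, 0.004, np.float64(0.0109)]
[np.float64(-0.0065), -0.046, 0.0045, np.float64(0.0109)]
```

```bash
python3 -m handwheel '[[-0.015,-0.035,0.0015,0.011],[-0.014,-0.046,0.002,0.011],[-0.009,-0.046,0.0025,0.011],[-0.008,-0.046,0.003,0.011],[0,-0.046,0.0035,0.011]]' 0 && python3 -m handwheel '[[0,-0.046,0.004,0.011],[0,-0.046,0.0045,0.011],[0,-0.01,0.001,0],[0,0,0,0],[0,0,0,0]]'; python3 - <<'E'
from h import *
plan(.492,-.313,.2,1.0,1)
im=shot("wrist","w7.png")
im=shot("wrist"); p,M,s=pose(); print(p)
print([(d["at"],d["score"]) for d in recognise("jar_grip",im)[:2]])
P,uv,C=cloud(im,200,100,440,300)
for zr in [(.135,.155),(.139,.155),(.1,.112)]:
    m=(P[:,2]>zr[0])&(P[:,2]<zr[1])&(np.hypot(P[:,0]-.492,P[:,1]+.313)<.06)
    if m.sum()>5: Q=P[m]; c,a,sd=pca(Q); print(zr,m.sum(),c.round(4),a,sd.round(4),"med z",np.median(Q[:,2]).round(4)); r=cv2.minAreaRect(Q[:,:2].astype(np.float32)*1000); print(r)
E
```

```text
t: 14.2
position: [0.5391, -0.2219, 0.2019]
ee_rot: [0.682, 0.191, 0.679, -0.192]
wrist_force: [0.9, -0.6, -0.1]
width: 0.0854
t: 14.7
position: [0.4938, -0.3108, 0.2002]
ee_rot: [0.679, 0.2, 0.678, -0.199]
wrist_force: [-0.7, -0.8, -0.3]
width: 0.0851
jaw 0.9998 d [-0.0018 -0.0022 -0.0002] turn -0.0002 tilt [ 6.0e-04  1.2e-03 -1.0e+00] F [-0.7 -0.8 -0.3] w 0.0851 t 14.7
[np.float64(0.0002), -0.0028, -0.0003, np.float64(-0.0002)]
[ 0.49422039 -0.31019754  0.20021052]
[([0.4882, -0.3141, 0.1029], 0.81)]
(0.135, 0.155) 1090 [ 0.4946 -0.3181] 3.005646056586521 [0.0052 0.013 ] med z 0.1431
((496.0596923828125, -318.9693298339844), (18.06612777709961, 45.677223205566406), 82.16172790527344)
(0.139, 0.155) 1041 [ 0.495  -0.3183] 3.004551884679358 [0.005  0.0128] med z 0.1431
((496.0365295410156, -318.9717712402344), (17.951040267944336, 45.65058135986328), 81.53021240234375)
(0.1, 0.112) 1913 [ 0.4923 -0.3151] 1.2116184401791725 [0.0152 0.018 ] med z 0.1065
((495.0126647949219, -318.36358642578125), (60.855628967285156, 58.63020324707031), 70.51869201660156)
```

View pics/w7.png

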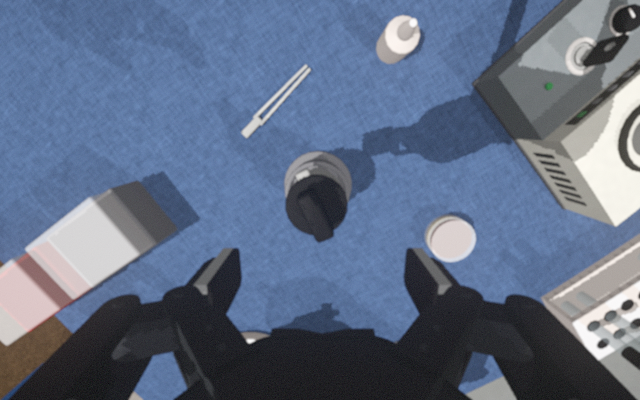

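```bash
python3 -c "
from h import *
plan(.496,-.319,.1125,1.43,4)"
```

```text
jaw 1.0021 d [ 0.0018 -0.0088 -0.0877] turn -0.4279 tilt [ 3.e-04  7.e-04 -1.e+00] F [ 0.1 -0.9 -0.6] w 0.0855 t 14.85
[np.float64(0.0219), -0.0016, 0.0016, np.float64(-0.107)]
[np.float64(0.0219), -0.0018, 0.0014, np.float64(-0.107)]
[np.float64(0.0219), -0.0019, 0.0012, np.float64(-0.107)]
[np.float64(0.0219), -0.002, 0.001, np.float64(-0.107)]
```

```bash
python3 -m handwheel '[[0.01,-0.002,0.002,-0.107],[0.02,-0.0025,0.0015,-0.107],[0.02,-0.002,0.001,-0.107],[0.019,-0.001,0.0005,-0.107],[0,0,0,0]]' 0 && python3 -m handwheel '[[0.0187,0,0,0],[0,0,0,0],[0,0,0,0],[0,0,0,0],[0,0,0,0]]' && python3 -c "
from h import *
plan(.496,-.319,.1125,1.43,1)"
```

```text
t: 15.35
position: [0.4939, -0.3182, 0.1285]
ee_rot: [0.704, 0.051, 0.707, -0.049]
wrist_force: [-0.1, 0.3, -0.4]
width: 0.0855
t: 15.85
position: [0.4955, -0.321, 0.1137]
ee_rot: [0.706, 0.05, 0.705, -0.051]
wrist_force: [-0.0, -0.6, -0.1]
width: 0.0855
jaw 1.4278 d [ 0.0005  0.002  -0.0012] turn -0.0022 tilt [ 0.0016 -0.0012 -1.    ] F [-0.  -0.6 -0.1] w 0.0855 t 15.85
[np.float64(0.0012), 0.0021, 0.0003, np.float64(-0.0022)]
```

```bash
python3 -m handwheel '[[0.0005,0.002,0,-0.002],[0,0,0,0],[0,0,0,0],[0,0,0,0],[0,0,0,0]]' 1 80 && python3 -m handwheel '[[0,0,0,0],[0,0,0,0],[0,0,0,0],[0,0,0,0],[0,0,0,0]]' && python3 -c "
from h import *
plan(.496,-.319,.1125,1.43,1)
im=shot('wrist','w8.png')"
```

```text
t: 16.35
position: [0.4952, -0.3193, 0.1123]
ee_rot: [0.705, 0.049, 0.705, -0.05]
wrist_force: [-0.4, -0.8, -1.9]
width: 0.0152
t: 16.85
position: [0.4952, -0.3192, 0.1123]
ee_rot: [0.706, 0.049, 0.705, -0.05]
wrist_force: [-1.5, -1.4, 3.2]
width: 0.0155
jaw 1.43 d [0.0008 0.0002 0.0002] turn 0.0 tilt [ 4.e-04 -8.e-04 -1.e+00] F [-1.5 -1.4  3.2] w 0.0155 t 16.85
[np.float64(-0.0002), 0.0003, 0.0008, np.float64(0.0)]
```

View pics/w8.png

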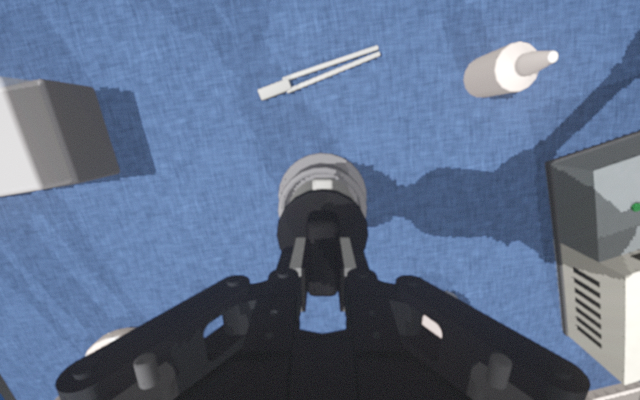

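```bash
python3 -m handwheel '[[-0.005,0,0,0],[-0.012,0,0,0],[-0.02,0,0,0],[-0.025,0,0,0],[-0.025,0,0,0]]' && python3 -m handwheel '[[-0.02,0,0,0],[-0.015,0,0,0],[-0.005,0,0,0],[0,0,0,0],[0,0,0,0]]' && python3 - <<'E'
from h import *
plan(.629,.0187,.235,1.50,10)
im=shot('wrist','w9.png'); im=shot('scene'); zoom(im,150,170,250,190,"s9.png",3)
E
```

```text
t: 17.4
position: [0.4947, -0.3179, 0.1994]
ee_rot: [0.705, 0.05, 0.706, -0.049]
wrist_force: [0.3, 0.1, -3.7]
width: 0.0157
t: 17.9
position: [0.4945, -0.3181, 0.2379]
ee_rot: [0.705, 0.05, 0.706, -0.049]
wrist_force: [-0.5, -0.5, -3.5]
width: 0.0157
jaw 1.4301 d [ 0.1345  0.3368 -0.0029] turn -0.0699 tilt [-0.0016  0.0017 -1.    ] F [-0.5 -0.5 -3.5] w 0.0157 t 17.9
[np.float64(0.0003), 0.0352, 0.0086, np.float64(-0.007)]
[np.float64(0.0003), 0.0352, 0.0088, np.float64(-0.007)]
[np.float64(0.0003), 0.0351, 0.0091, np.float64(-0.007)]
[np.float64(0.0003), 0.035, 0.0093, np.float64(-0.007)]
[np.float64(0.0003), 0.035, 0.0096, np.float64(-0.007)]
[np.float64(0.0003), 0.0349, 0.0098, np.float64(-0.007)]
[np.float64(0.0003), 0.0348, 0.0101, np.float64(-0.007)]
[np.float64(0.0003), 0.0348, 0.0103, np.float64(-0.007)]
[np.float64(0.0003), 0.0347, 0.0105, np.float64(-0.007)]
[np.float64(0.0003), 0.0346, 0.0108, np.float64(-0.007)]
```

View pics/s9.png

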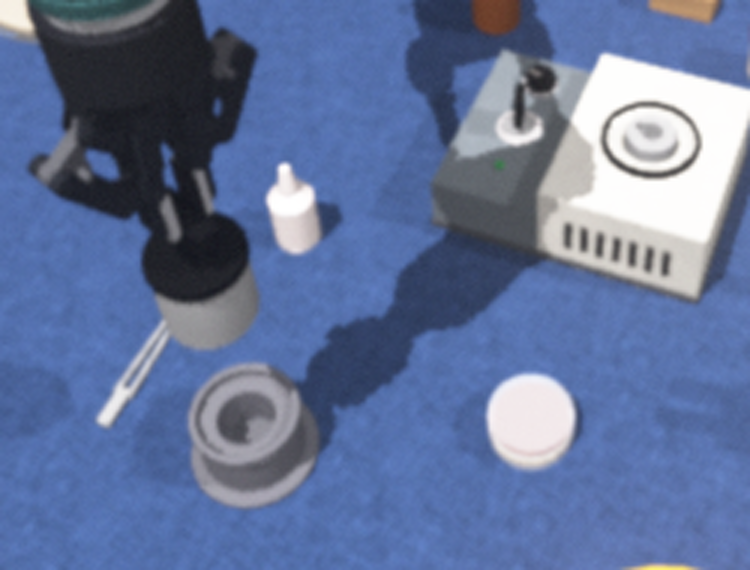

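View pics/w9.png

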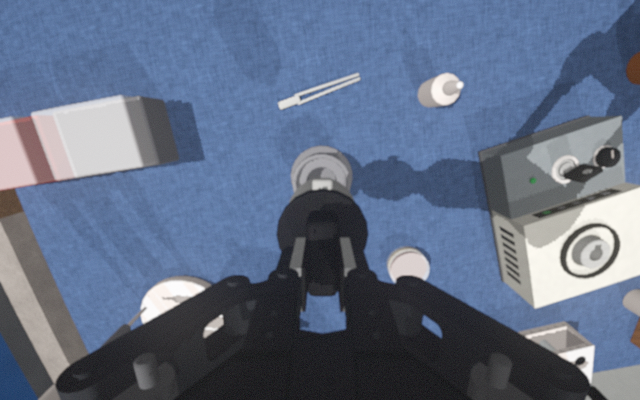

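```bash
python3 -m handwheel '[[0,0.02,0.005,-0.007],[0,0.0352,0.0088,-0.007],[0,0.0391,0.0098,-0.007],[0,0.040,0.0106,-0.007],[0,0.040,0.0108,-0.007]]' && python3 -m handwheel '[[0,0.0399,0.0110,-0.007],[0,0.0398,0.0114,-0.007],[0,0.0388,0.0115,-0.007],[0,0.035,0.0105,-0.007],[0,0.0186,0.0055,-0.007]]' && python3 -m handwheel '[[0,0,0,0],[0,0,0,0],[0,0,0,0],[0,0,0,0],[0,0,0,0]]' && python3 - <<'E'
from h import *
plan(.6282,.0182,.2,1.50,1)
im=shot('wrist','w10.png'); im=shot('scene'); zoom(im,260,90,180,190,"s10.png",3)
E
```

```text
t: 18.5
position: [0.5614, -0.1499, 0.2381]
ee_rot: [0.706, 0.038, 0.707, -0.037]
wrist_force: [0.4, -0.6, -3.0]
width: 0.0155
t: 19.0
position: [0.6277, 0.0188, 0.2377]
ee_rot: [0.706, 0.025, 0.707, -0.023]
wrist_force: [-0.4, -0.2, -4.0]
width: 0.0156
t: 19.5
position: [0.627, 0.0143, 0.2391]
ee_rot: [0.707, 0.026, 0.707, -0.026]
wrist_force: [-0.4, -0.4, -3.6]
width: 0.0154
jaw 1.4986 d [ 0.0012  0.0039 -0.0391] turn -0.0014 tilt [-0.e+00 -1.e-04 -1.e+00] F [-0.4 -0.4 -3.6] w 0.0154 t 19.5
[np.float64(0.0391), 0.004, 0.0009, np.float64(-0.0014)]
```

View pics/s10.png

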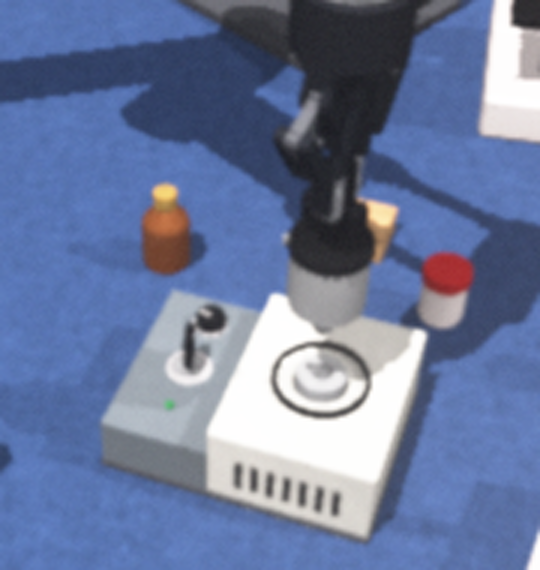

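View pics/w10.png

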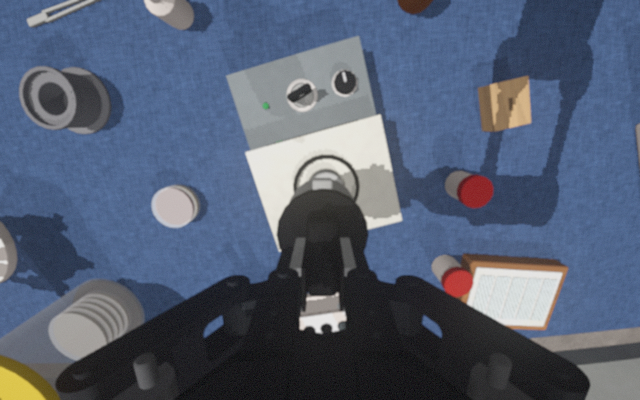

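```bash
python3 -m handwheel '[[0.008,0.002,0.0005,0],[0.012,0.002,0.0004,0],[0.012,0,0,0],[0.006,0,0,0],[0,0,0,0]]' && python3 -m handwheel '[[0,0,0,0],[0,0,0,0],[0,0,0,0],[0,0,0,0],[0,0,0,0]]' && python3 - <<'E'
from h import *
plan(.6282,.0182,.2,1.50,1)
p,M,s=pose()
im=shot('scene'); zoom(im,300,120,130,110,"s11.png",6)
tip=p+M@np.array([.0993,0,.0008]); print("tip",tip, "px zoom",(proj(im,tip)-[300,120])*6, "hub",(proj(im,[.629,.0182,.092])-[300,120])*6)
im=shot('wrist'); zoom(im,230,100,190,150,"w11.png",4)
hub=np.array([.629,.0182,.092]); print((proj(im,hub)-[230,100])*4)
E
```

```text
t: 20.1
position: [0.6273, 0.0193, 0.1989]
ee_rot: [0.705, 0.025, 0.708, -0.025]
wrist_force: [-0.2, -0.4, -3.9]
width: 0.0155
t: 20.6
position: [0.6286, 0.0192, 0.2013]
ee_rot: [0.707, 0.025, 0.706, -0.025]
wrist_force: [0.2, 1.8, -3.6]
width: 0.0154
jaw 1.5 d [-0.0004 -0.001  -0.0013] turn -0.0 tilt [ 7.e-04  0.e+00 -1.e+00] F [ 0.2  1.8 -3.6] w 0.0154 t 20.6
[np.float64(0.0013), -0.001, -0.0003, np.float64(-0.0)]
tip [0.62943803 0.01912121 0.10203018] px zoom [402.57562257 540.31583548] hub [398.69204151 558.85568814]
[364.75484126 383.98083693]
```

View pics/s11.png

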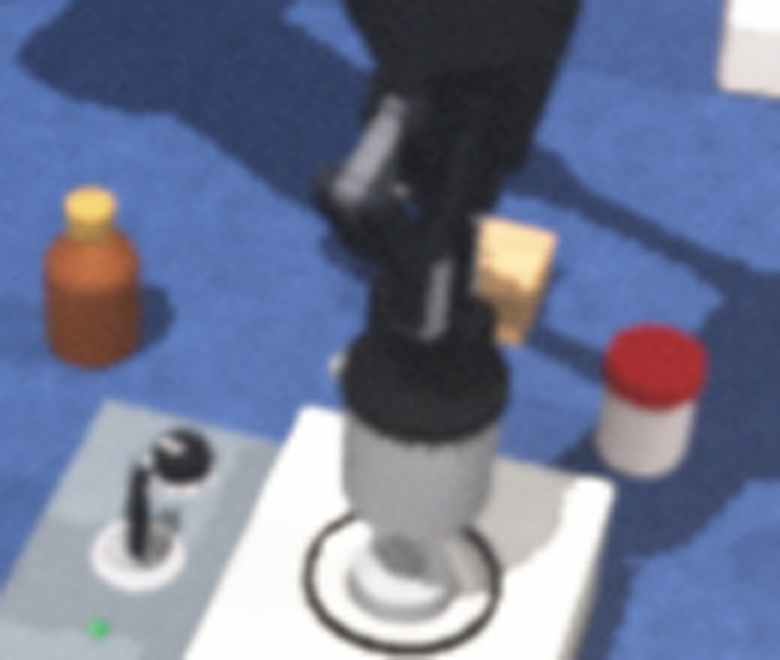

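View pics/w11.png

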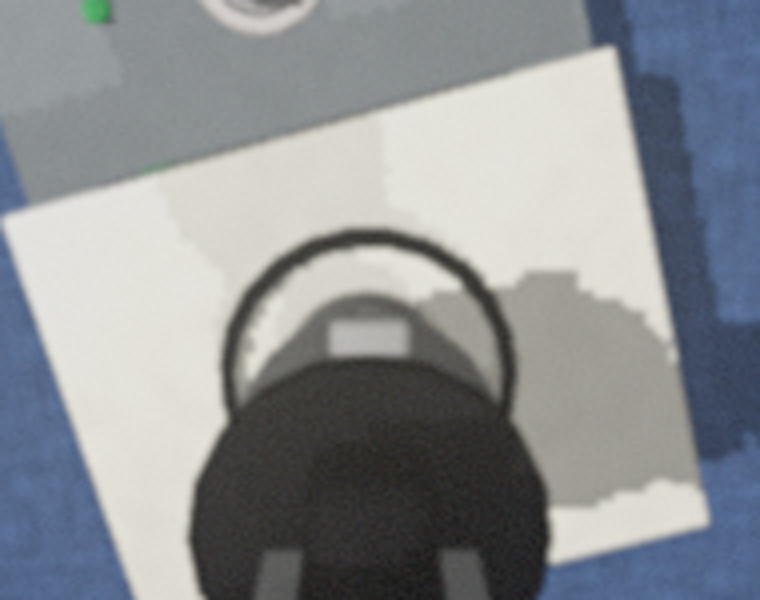

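```bash
python3 -m handwheel '[[0.005,-0.0008,0,0],[0.005,0,0,0],[0.003,0,0,0],[0.001,0,0,0],[0,0,0,0]]' && python3 -m handwheel '[[0,0,0,0],[0.001,0,0,0],[0.001,0,0,0],[0.001,0,0,0],[0,0,0,0]]' && python3 -c "
from h import *
plan(.6282,.0182,.1833,1.50,1)"
```

```text
t: 21.2
position: [0.6282, 0.0184, 0.1866]
ee_rot: [0.706, 0.025, 0.707, -0.025]
wrist_force: [0.1, -0.0, -3.5]
width: 0.0152
t: 21.7
position: [0.6282, 0.0184, 0.1838]
ee_rot: [0.707, 0.025, 0.707, -0.025]
wrist_force: [-0.2, -0.4, -4.6]
width: 0.0155
jaw 1.5 d [-0.     -0.0002 -0.0005] turn 0.0 tilt [-3.e-04  1.e-04 -1.e+00] F [-0.2 -0.4 -4.6] w 0.0155 t 21.7
[np.float64(0.0005), -0.0002, -0.0, np.float64(0.0)]
```

```bash
python3 -m handwheel '[[0.001,0,0,0],[0.001,0,0,0],[0.001,0,0,0],[0,0,0,0],[0,0,0,0]]' && python3 -m handwheel '[[0.001,0,0,0],[0.001,0,0,0],[0.001,0,0,0],[0,0,0,0],[0,0,0,0]]'
```

```text
t: 22.2
position: [0.6284, 0.0184, 0.1809]
ee_rot: [0.707, 0.025, 0.707, -0.025]
wrist_force: [-0.4, -0.2, -4.0]
width: 0.0155
t: 22.7
position: [0.6284, 0.0184, 0.178]
ee_rot: [0.707, 0.025, 0.707, -0.025]
wrist_force: [0.1, 1.2, -3.9]
width: 0.0152
```

```bash
python3 -m handwheel '[[0.002,0,0,0],[0.002,0,0,0],[0.002,0,0,0],[0.002,0,0,0],[0,0,0,0]]' && python3 -m handwheel '[[0.001,0,0,0],[0.001,0,0,0],[0.001,0,0,0],[0.001,0,0,0],[0,0,0,0]]' && python3 -m handwheel '[[0.001,0,0,0],[0.001,0,0,0],[0.001,0,0,0],[0,0,0,0],[0,0,0,0]]'
```

```text
t: 23.2
position: [0.6281, 0.0184, 0.1696]
ee_rot: [0.706, 0.025, 0.707, -0.025]
wrist_force: [0.3, 0.3, -3.4]
width: 0.015
t: 23.7
position: [0.6283, 0.0184, 0.1658]
ee_rot: [0.707, 0.025, 0.707, -0.025]
wrist_force: [0.2, 0.2, -4.7]
width: 0.015
t: 24.2
position: [0.6287, 0.0183, 0.1637]
ee_rot: [0.707, 0.025, 0.706, -0.025]
wrist_force: [-0.4, -1.1, 2.5]
width: 0.0151
```

```bash
python3 -m handwheel '[[0.001,0,0,0],[0.001,0,0,0],[0.001,0,0,0],[0.001,0,0,0],[0,0,0,0]]' && python3 -m handwheel '[[0.001,0,0,0],[0.001,0,0,0],[0.001,0,0,0],[0.001,0,0,0],[0,0,0,0]]'; python3 -m handwheel '[[0.001,0,0,0],[0,0,0,0],[0,0,0,0],[0,0,0,0],[0,0,0,0]]'
```

```text
t: 24.7
position: [0.6288, 0.0183, 0.1595]
ee_rot: [0.707, 0.025, 0.706, -0.025]
wrist_force: [-0.5, -0.3, 7.0]
width: 0.0153
t: 25.2
position: [0.6291, 0.0182, 0.1571]
ee_rot: [0.708, 0.025, 0.706, -0.025]
wrist_force: [-1.6, -1.3, 11.2]
width: 0.015
t: 25.7
position: [0.6293, 0.0183, 0.157]
ee_rot: [0.708, 0.025, 0.705, -0.025]
wrist_force: [-2.8, 0.9, 14.9]
width: 0.0151
```

```bash
python3 -m handwheel '[[0.001,0,0,0],[0,0,0,0],[0,0,0,0],[0,0,0,0],[0,0,0,0]]'; python3 - <<'E'
from h import *
im=shot('wrist','w12.png'); im=shot('scene'); zoom(im,270,110,160,130,"s12.png",5); im=shot('top'); zoom(im,185,110,180,130,"t12.png",4)
E
```

```text
t: 26.2
position: [0.6296, 0.0182, 0.157]
ee_rot: [0.708, 0.025, 0.705, -0.025]
wrist_force: [-4.2, -0.6, 18.3]
width: 0.015
```

View pics/s12.png

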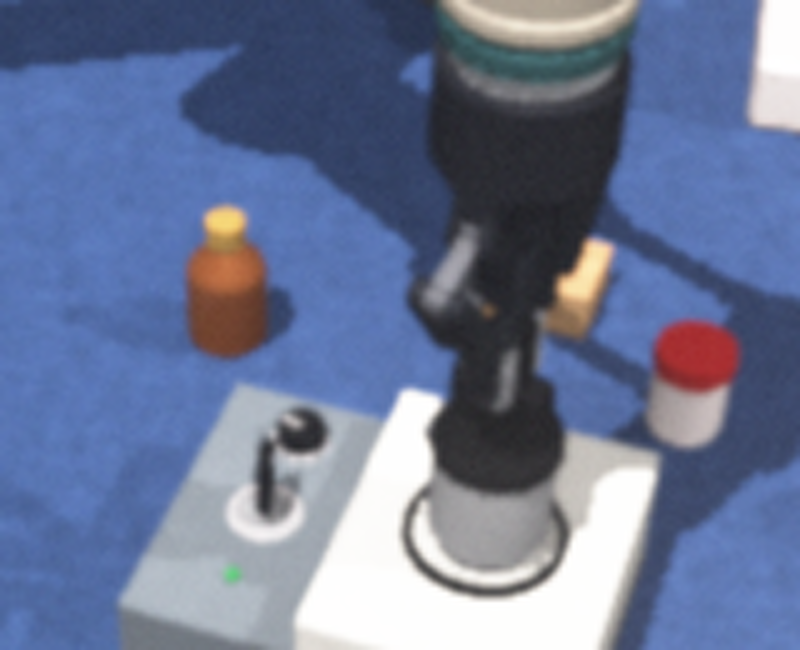

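View pics/w12.png

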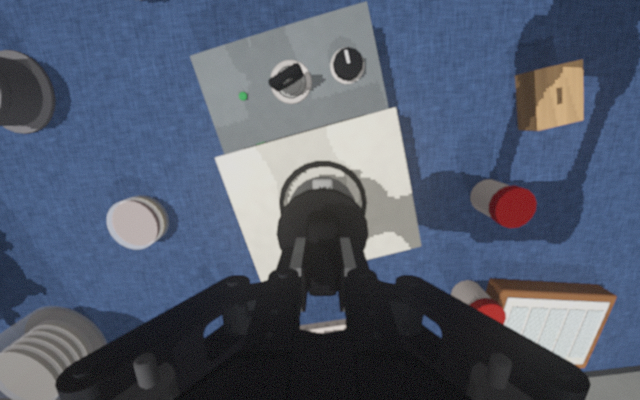

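```bash
python3 -c "
from workcell import job_done
print(job_done())"
```

```text
the job is handed in; nothing more can be done
None
```

The mill is set up as asked, and I handed the job in at about 26 s of the 64 s allowed. The arm is still gripping the jar and holding it down.

- **Key:** I pushed it into the switch until its collar met the face, about 21 N at the expected height. I then turned it clockwise until a resisting torque of about 0.46 N m showed the stop. After letting go, the key's bow measured 1.32 rad from off, which is the 1.2 rad stop plus the 0.12 rad of play. Later pictures showed it unchanged.
- **Jar:** I lifted it by the bar and lined it up with the keyway as seen in the wrist camera. Its key slipped straight into the keyway, so no turning while pressing was needed.
- **Seating:** The shoulder met the hub at the expected height, about 26 mm deep. A jar whose key missed the keyway would have stopped about 18 mm higher. I then pressed the hub down about 8 mm. Two further pushes moved it no lower while the force rose to about 18 N, so it is at the stop.

The bystander objects that showed in the last pictures (amber bottle, petri dishes and red-lidded pots) looked undisturbed. The dropper and tweezers were not in those final views. The camera estimates of the hub and switch positions disagreed by 2 to 3 mm. I corrected for that with close-up wrist views before each insertion. No check failed.

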